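# Shim the rocking corner of a tray-filling jig plate

### The job

One corner of the aluminium tray-filling plate has lost its packer: with your fingertips, press down on its corners one after another until you find the one that rocks. Then push on the thick end of the wooden wedge lying at that corner and press it home under the foot, lying flat and firmly jammed, and press the corner once more, firmly, to check that it no longer rocks. Do not pick anything up; leave the other three wedges where they lie, and disturb nothing else.

Things in the scene. Friction and masses are not known exactly. Their poses are not given: they have to be found in the camera images.
- plate: aluminium jig plate for filling plug trays, 180 mm (its x, away from the robot) by 240 mm (its y, to the left), 8 mm thick. Origin: centre of its underside, 14 mm above the bench; at rest it is level, top at 22 mm. Two steel angles, to 40 mm above the bench, stand on the middle 104 mm of its near and far edges
- bush: fixed soft rubber bush on the bench, under the plate's middle; its bolt (to 40 mm high) holds the plate down. Origin on the bench. Under one foot, any of the four, the packer is missing: pressed there the plate rocks on this bush, about 0.8 mm per newton, at most some 6 mm, and springs level when let go. The other three corners give under 1 mm
- corner_1 (a point): point on the plate's top at its near left corner, where to press: 28 mm in from the near edge, 20 mm from the end edge; moves with the plate. Below is a rubber foot, 40 mm (x) by 24 mm (y), flush with the end edge (y = +-120 mm), centred on x = +-65 mm; its underside is 6 mm above the bench, on a hidden 6 mm packer unless that is missing
- shim_1: loose wooden wedge, flat on the bench outside the near left corner: 70 x 40 mm, 2 mm at the thin end rising to 16 mm, 50 g. Origin: centre of its underside; x points to the thin end (4 to 12 mm outside the plate at the start), along the plate's y. Where the packer is missing it slides under the foot and, pushed with 10 to 16 N, jams 20 to 25 mm inside the end edge; elsewhere the packer stops it
- shim_1_heel (a point): centre of the upright thick end face (40 mm wide, 16 mm tall) of the near left wedge, 8 mm above the bench: the face to push on
- corner_2 (a point): point on the plate's top at its near right corner, where to press: 28 mm in from the near edge, 20 mm from the end edge; moves with the plate. Below is a rubber foot, 40 mm (x) by 24 mm (y), flush with the end edge (y = +-120 mm), centred on x = +-65 mm; its underside is 6 mm above the bench, on a hidden 6 mm packer unless that is missing
- shim_2: loose wooden wedge, flat on the bench outside the near right corner: 70 x 40 mm, 2 mm at the thin end rising to 16 mm, 50 g. Origin: centre of its underside; x points to the thin end (4 to 12 mm outside the plate at the start), along the plate's y. Where the packer is missing it slides under the foot and, pushed with 10 to 16 N, jams 20 to 25 mm inside the end edge; elsewhere the packer stops it
- shim_2_heel (a point): centre of the upright thick end face (40 mm wide, 16 mm tall) of the near right wedge, 8 mm above the bench: the face to push on
- corner_3 (a point): point on the plate's top at its far left corner, where to press: 28 mm in from the far edge, 20 mm from the end edge; moves with the plate. Below is a rubber foot, 40 mm (x) by 24 mm (y), flush with the end edge (y = +-120 mm), centred on x = +-65 mm; its underside is 6 mm above the bench, on a hidden 6 mm packer unless that is missing
- shim_3: loose wooden wedge, flat on the bench outside the far left corner: 70 x 40 mm, 2 mm at the thin end rising to 16 mm, 50 g. Origin: centre of its underside; x points to the thin end (4 to 12 mm outside the plate at the start), along the plate's y. Where the packer is missing it slides under the foot and, pushed with 10 to 16 N, jams 20 to 25 mm inside the end edge; elsewhere the packer stops it
- shim_3_heel (a point): centre of the upright thick end face (40 mm wide, 16 mm tall) of the far left wedge, 8 mm above the bench: the face to push on
- corner_4 (a point): point on the plate's top at its far right corner, where to press: 28 mm in from the far edge, 20 mm from the end edge; moves with the plate. Below is a rubber foot, 40 mm (x) by 24 mm (y), flush with the end edge (y = +-120 mm), centred on x = +-65 mm; its underside is 6 mm above the bench, on a hidden 6 mm packer unless that is missing
- shim_4: loose wooden wedge, flat on the bench outside the far right corner: 70 x 40 mm, 2 mm at the thin end rising to 16 mm, 50 g. Origin: centre of its underside; x points to the thin end (4 to 12 mm outside the plate at the start), along the plate's y. Where the packer is missing it slides under the foot and, pushed with 10 to 16 N, jams 20 to 25 mm inside the end edge; elsewhere the packer stops it
- shim_4_heel (a point): centre of the upright thick end face (40 mm wide, 16 mm tall) of the far right wedge, 8 mm above the bench: the face to push on
- seed_tin: small seed tin, 48 mm across, 42 mm tall, standing between the two left-hand wedges (loose, not part of the job). Origin: under its middle, at the bench
- pot: small grey plastic pot, 52 mm across, 48 mm tall, standing between the two right-hand wedges (loose, not part of the job). Origin: under its middle, at the bench
- pan: shallow steel pan, 150 mm across, 42 mm tall, left of the plate (loose, not part of the job). Origin: under its middle, at the bench
- striker: white plastic striking-off board, 240 x 85 mm, 18 mm tall at its ribbed edge, lying beyond the plate (loose, not part of the job). Origin: under its middle, at the bench
- sprayer: milky plastic bottle with a grey cap, 68 mm across, 170 mm tall, to the far right (loose, not part of the job). Origin: under its middle, at the bench
- brush: hand brush, 220 mm long, lying to the near right (loose, not part of the job). Origin: under its middle, at the bench
- trowel: hand trowel, about 260 mm long, 25 mm tall, lying to the far left (loose, not part of the job). Origin: where its blade meets the handle, at the bench
Things that resemble listed ones, but are neither listed nor needed, are in the scene too. What is shaped like the shim_4 but white is not meant.

How it is judged:
On the way, in this order (a step that is already met when the one before it is completed fails the run):
1. the rocking corner of the plate is pressed with the fingers until it dips by more than 2 mm (contact force between the fingers and plate above 0.5 N and height (world z) of any of corner_1, corner_2, corner_3, corner_4 below 0.02 m), for 0.1 s.
2. that corner's wedge is home: jammed under its foot, at least 16 mm inside the plate's end edge (((y of shim_1 in the frame of plate below 0.139 m and x of shim_1 in the frame of plate between -0.083 and -0.047 m and angle between the x axis of shim_1 and the y axis of plate, either way round below 0.2 rad and angle between shim_1's own z axis and vertical below 0.06 rad and contact force between shim_1 and plate above 0.3 N) or (y of shim_2 in the frame of plate above -0.139 m and x of shim_2 in the frame of plate between -0.083 and -0.047 m and angle between the x axis of shim_2 and the y axis of plate, either way round below 0.2 rad and angle between shim_2's own z axis and vertical below 0.06 rad and contact force between shim_2 and plate above 0.3 N) or (y of shim_3 in the frame of plate below 0.139 m and x of shim_3 in the frame of plate between 0.047 and 0.083 m and angle between the x axis of shim_3 and the y axis of plate, either way round below 0.2 rad and angle between shim_3's own z axis and vertical below 0.06 rad and contact force between shim_3 and plate above 0.3 N) or (y of shim_4 in the frame of plate above -0.139 m and x of shim_4 in the frame of plate between 0.047 and 0.083 m and angle between the x axis of shim_4 and the y axis of plate, either way round below 0.2 rad and angle between shim_4's own z axis and vertical below 0.06 rad and contact force between shim_4 and plate above 0.3 N))), for 0.2 s.
3. the same corner is pressed again with more than 2.5 N and dips by less than 1.2 mm (((y of shim_1 in the frame of plate below 0.139 m and x of shim_1 in the frame of plate between -0.083 and -0.047 m and angle between the x axis of shim_1 and the y axis of plate, either way round below 0.2 rad and angle between shim_1's own z axis and vertical below 0.06 rad and contact force between shim_1 and plate above 0.3 N and contact force between the fingers and plate above 2.5 N and horizontal distance between the grasp point and corner_1 below 0.05 m and height (world z) of corner_1 above 0.0208 m) or (y of shim_2 in the frame of plate above -0.139 m and x of shim_2 in the frame of plate between -0.083 and -0.047 m and angle between the x axis of shim_2 and the y axis of plate, either way round below 0.2 rad and angle between shim_2's own z axis and vertical below 0.06 rad and contact force between shim_2 and plate above 0.3 N and contact force between the fingers and plate above 2.5 N and horizontal distance between the grasp point and corner_2 below 0.05 m and height (world z) of corner_2 above 0.0208 m) or (y of shim_3 in the frame of plate below 0.139 m and x of shim_3 in the frame of plate between 0.047 and 0.083 m and angle between the x axis of shim_3 and the y axis of plate, either way round below 0.2 rad and angle between shim_3's own z axis and vertical below 0.06 rad and contact force between shim_3 and plate above 0.3 N and contact force between the fingers and plate above 2.5 N and horizontal distance between the grasp point and corner_3 below 0.05 m and height (world z) of corner_3 above 0.0208 m) or (y of shim_4 in the frame of plate above -0.139 m and x of shim_4 in the frame of plate between 0.047 and 0.083 m and angle between the x axis of shim_4 and the y axis of plate, either way round below 0.2 rad and angle between shim_4's own z axis and vertical below 0.06 rad and contact force between shim_4 and plate above 0.3 N and contact force between the fingers and plate above 2.5 N and horizontal distance between the grasp point and corner_4 below 0.05 m and height (world z) of corner_4 above 0.0208 m))), for 0.2 s.
At the end, for the whole second after the job is handed in: The rocking corner's wedge lies flat, square to the plate's end edge (0.2 rad), its tip 16 mm or more inside that edge and within 18 mm of the foot's middle, jammed on the foot (over 0.3 N); the other wedges are within 6 mm of their starts; plate level (0.012 rad), all at rest (((y of shim_1 in the frame of plate below 0.139 m and x of shim_1 in the frame of plate between -0.083 and -0.047 m and angle between the x axis of shim_1 and the y axis of plate, either way round below 0.2 rad and angle between shim_1's own z axis and vertical below 0.06 rad and contact force between shim_1 and plate above 0.3 N and distance of each of shim_2, shim_3, shim_4 from where it was at the start of the episode below 0.006 m) or (y of shim_2 in the frame of plate above -0.139 m and x of shim_2 in the frame of plate between -0.083 and -0.047 m and angle between the x axis of shim_2 and the y axis of plate, either way round below 0.2 rad and angle between shim_2's own z axis and vertical below 0.06 rad and contact force between shim_2 and plate above 0.3 N and distance of each of shim_1, shim_3, shim_4 from where it was at the start of the episode below 0.006 m) or (y of shim_3 in the frame of plate below 0.139 m and x of shim_3 in the frame of plate between 0.047 and 0.083 m and angle between the x axis of shim_3 and the y axis of plate, either way round below 0.2 rad and angle between shim_3's own z axis and vertical below 0.06 rad and contact force between shim_3 and plate above 0.3 N and distance of each of shim_1, shim_2, shim_4 from where it was at the start of the episode below 0.006 m) or (y of shim_4 in the frame of plate above -0.139 m and x of shim_4 in the frame of plate between 0.047 and 0.083 m and angle between the x axis of shim_4 and the y axis of plate, either way round below 0.2 rad and angle between shim_4's own z axis and vertical below 0.06 rad and contact force between shim_4 and plate above 0.3 N and distance of each of shim_1, shim_2, shim_3 from where it was at the start of the episode below 0.006 m)) and angle between plate's own z axis and vertical below 0.012 rad and angular speed of plate below 0.05 rad/s and linear speed of each of shim_1, shim_2, shim_3, shim_4 below 0.01 m/s); the robot touches nothing.
It fails at once if a wedge is lifted or tipped up: its underside centre more than 10 mm off the bench, or tilted more than 0.3 rad (height (world z) of any of shim_1, shim_2, shim_3, shim_4 above 0.01 m or angle between any of shim_1, shim_2, shim_3, shim_4's own z axis and vertical above 0.3 rad).
It fails at once if one of the bystanders is moved by more than 20 mm (distance of any of seed_tin, pot, pan, striker, sprayer, brush, trowel from where it was at the start of the episode above 0.02 m).
It also fails if it takes over 64 s, if anything falls off the work surface, if the arm or the gripper's body presses on something with over 40 N, if the wrist force passes 120 N, or if a joint passes its speed limit or range.

### The arm

A 6-joint arm with a two-finger parallel gripper is mounted at the origin on the work surface. World frame = base frame: x ahead of the robot, y to its left, z up, the work surface at z = 0. Lengths are in m, angles in rad, forces in N, time in s.
With the tool pointing down it reaches from about 0.35 to 0.775 m from the base axis. Payload 7.3 kg.
Tool frame: the origin (TCP) lies on the centre line of the jaws, within the pads' length; the fingertips stand ctrl.tcp_to_tips ahead of it and the grasp point (between the pads) lies 2 mm behind it (ctrl.tcp_to_tips is the distance from the TCP to the fingertips, in m); z points along the fingers, y is the line along which they close (so a half turn about z gives the same grasp; the last joint's range is limited). The gripper opens to 92 mm and grips with 3 to 60 N. Pads are 19 mm wide; open, the fingers measure 130 mm over their backs; the gripper's body (75 mm by 190 mm) begins 47 mm behind the grasp point.
Start: joints at [-1.409, 0.342, 1.524, -0, 1.275, -0.146], TCP at [0.159, -0.5, 0.244] pointing down, gripper open.
Joint ranges: [-2.53, 2.53], [-0.77, 2.02], [0.04, 2.7], [-1, 4.14], [0.28, 2.66], [-3.11, 3.11]. Speed limits (rad/s): [2.57, 2.57, 3.14, 3.14, 3.14, 3.14].

### API

Orientations are given as [roll, pitch, yaw] about the fixed x, y, z axes, in that order (R = Rz(yaw) Ry(pitch) Rx(roll)).
In Python, from rig import ctrl gives the robot as it stands.
- The arm moves only by the tool jog_arm, never from a script. Its argument "series" is text: rows parted by semicolons, each of 5 numbers parted by spaces: the shift along the tool's x, y, z in m, then the turn about the tool's z in degrees, then the opening, from 0 (shut) to 1 (fully open). In form: dx dy dz turn jaw; .... A call has exactly 5 rows; each row is the pose to reach, as a shift and turn from the pose commanded when the call began, along the tool's axes at that moment; what a row does not reach only later rows make up. A row lasts 1/8 s, in which the tool goes at most 62.5 mm and 10.7 degrees, less where a joint would pass 70% of its speed; a pose out of reach is approached as far as the arm can. A call with a gripper value outside its range is refused whole. The fingers move at their own pace and stop on an object; "newtons" is the grip in N (left out, the last holds). Time passes only in rows, so rows that repeat a pose let the fingers close, or fill a call up. It gives the time, the measured TCP pose, the force, the opening and the grip force at its end, in the units of the state.
- ctrl.sense(): the state, without advancing time (a new reading comes with each control period).
- ctrl.read_camera(name): name is "scene" or "top" or "wrist"; returns the picture (480x640x3 uint8, red, green, blue); there is no depth.
- ctrl.get_calibration(name): a dict with "fx", "fy", "cx", "cy" (pixels), "k1" (the pictures are not rectified: a ray, as slopes to the right and down, at radius r is drawn at 1 + k1 r^2 times it, then the intrinsics apply), "rvec" (rotation vector, rad) and "tvec" (3), from world to camera coordinates, as OpenCV has them. Camera axes: x right, y down, z forward; pixel columns grow to the right and rows downward; lengths in m; the calibration is good to about 2 mm. A picture is of the moment at which its call begins: read the wrist's pose just before it. get_calibration takes no time and is no camera call; for the wrist camera it gives the pose at the moment of the call.
- ctrl.close_job(): hands the job in; it is judged then, once.
Trained networks look in the newest picture that a camera, given by its name, has taken for a name from the list of things; names that differ only in an ending like _2 or _b are one class to them, and where a whole thing is asked for, a point or a joint stands for the part that bears it (a point fixed in the world has none). Each returns a list of dicts, best first, with "confidence" (0 to 1); they miss things now and then, are a little off and sometimes report something else, mostly with a low value. They report only what shows in the picture. A call takes as long as a camera call. They do not tell look-alikes from the thing itself.
- ctrl.look_for(camera, thing): "box" ([left, top, right, bottom] in pixels, round what is visible of it).
- ctrl.silhouettes(camera, thing): "mask" (480x640 bool, what is visible of it) and "box" ([left, top, right, bottom] in pixels, round what is visible of it).
The state is a dict: "time_s": time; "joint_positions": joint angles; "dq": joint speeds; "joint_torque": joint torques, N m; "tcp_pos": TCP position; "tcp_rot": TCP orientation; "ft_force": force on the tool from outside, world axes, zero at the start; "torque": the same for the moment, N m; "gripper_width": finger opening in m; "gripper_force": force on a finger pad.
Only numpy, scipy, OpenCV 4.12 (cv2) and the standard library are available. Lean on these libraries where they do the work, as an engineer would, in place of code of your own. Each camera call takes 0.05 s, during which the arm holds its last target. There are 200 camera calls.

## Working session

There is one attempt and no reset: what is moved stays moved. The work goes in short steps, Python scripts to look and compute and a tool call to move; the robot and the scene stay as the last step left them, time stands still between calls to the robot, and variables do not carry over. Pictures are saved under pics/ and viewed, at most 10 in all, crops included, and the job is handed in when it is done.

Besides the shell and the picture viewer there is one more tool, called after ">>>" as name(argument=value, ...) on one line, values as JSON. jog_arm: Moves the arm, as the interface text tells. Its arguments: {"type":"object","properties":{"series":{"type":"string"},"newtons":{"type":"number"}},"required":["series"]}

```bash
ls; mkdir -p pics
cat > h.py <<'E'
import numpy as np, cv2
from rig import ctrl
def cal(n):
    c=ctrl.get_calibration(n); R=cv2.Rodrigues(np.array(c["rvec"],float))[0]; return c,R,np.array(c["tvec"],float).ravel()
def proj(n,P):
    c,R,t=cal(n); q=np.atleast_2d(P)@R.T+t; s=q[:,:2]/q[:,2:]; r2=(s**2).sum(1,keepdims=True)
    s=s*(1+c["k1"]*r2); return s*[c["fx"],c["fy"]]+[c["cx"],c["cy"]]
def back(n,uv,z):
    c,R,t=cal(n); d=(np.atleast_2d(uv)-[c["cx"],c["cy"]])/[c["fx"],c["fy"]]; s=d.copy()
    for _ in range(20): s=d/(1+c["k1"]*(s**2).sum(1,keepdims=True))
    ray=np.c_[s,np.ones(len(s))]@R; o=-R.T@t; return o+ray*((np.reshape(z,(-1,1))-o[2])/ray[:,2:])
def save(n,f):
    im=ctrl.read_camera(n); cv2.imwrite(f,im[...,::-1]); return im
E
python3 - <<'E'
from h import *
print(ctrl.tcp_to_tips, ctrl.sense())
save("top","pics/top.png"); save("scene","pics/scene.png")
for n in ["top"]:
  for t in ["plate","shim_1","seed_tin","pot","bush"]:
    for d in ctrl.silhouettes(n,t)[:7]:
      m=d["mask"]; r=cv2.minAreaRect(np.argwhere(m)[:,::-1].astype(np.float32))
      b=cv2.boxPoints(r); z={"plate":.022,"shim_1":.008}.get(t,.0)
      print(t,round(d["confidence"],2),np.round(d["box"]),np.round(back(n,b,z)[:,:2],3).tolist())
E
```

```text
pics
0.017 {'time_s': 0.0, 'joint_positions': array([-1.40898576e+00,  3.42715661e-01,  1.52501052e+00,  1.57088397e-06,
        1.27539427e+00, -1.45990564e-01]), 'dq': array([-4.56256249e-06, -1.43251881e-03, -5.45282820e-04,  6.56671907e-04,
        9.95813733e-04, -1.76175183e-03]), 'joint_torque': array([ 6.37539506e-05, -4.31239700e+01, -2.44218099e+01,  7.16726203e-02,
        5.60436677e-02, -1.22687366e-04]), 'tcp_pos': array([ 0.15902093, -0.49994121,  0.24305088]), 'tcp_rot': array([-3.14008132e+00, -2.23739119e-04,  3.07800503e-01]), 'ft_force': array([ 1.06686433,  0.02831459, -0.09724006]), 'torque': array([0.03312206, 0.02694846, 0.02370978]), 'gripper_force': 0.0, 'gripper_width': 0.09186368765348249}
plate 0.83 [264. 206. 383. 299.] [[0.444, 0.13], [0.625, 0.113], [0.599, -0.129], [0.419, -0.109]]
shim_1 0.98 [433. 182. 464. 217.] [[0.654, -0.233], [0.679, -0.267], [0.622, -0.307], [0.597, -0.274]]
shim_1 0.87 [379. 280. 416. 301.] [[0.425, -0.115], [0.465, -0.119], [0.457, -0.195], [0.417, -0.19]]
shim_1 0.73 [442. 248. 478. 271.] [[0.521, -0.259], [0.533, -0.33], [
[... 219 characters left out ...]
.545, -0.201]]
shim_1 0.6 [237. 203. 272. 229.] [[0.586, 0.193], [0.627, 0.188], [0.618, 0.117], [0.577, 0.121]]
shim_1 0.31 [232. 233. 253. 258.] [[0.562, 0.206], [0.562, 0.158], [0.511, 0.157], [0.511, 0.206]]
seed_tin 0.58 [230. 234. 252. 257.] [[0.529, 0.217], [0.573, 0.195], [0.548, 0.146], [0.504, 0.168]]
pot 0.7 [237. 206. 272. 226.] [[0.587, 0.194], [0.628, 0.19], [0.62, 0.118], [0.579, 0.122]]
pot 0.58 [397. 248. 422. 270.] [[0.536, -0.157], [0.536, -0.21], [0.485, -0.209], [0.485, -0.156]]
bush 0.94 [261. 208. 383. 303.] [[0.444, 0.132], [0.628, 0.114], [0.6, -0.135], [0.418, -0.113]]
bush 0.27 [274. 133. 380. 173.] [[0.797, 0.117], [0.796, -0.127], [0.706, -0.126], [0.707, 0.116]]
```

View pics/top.png

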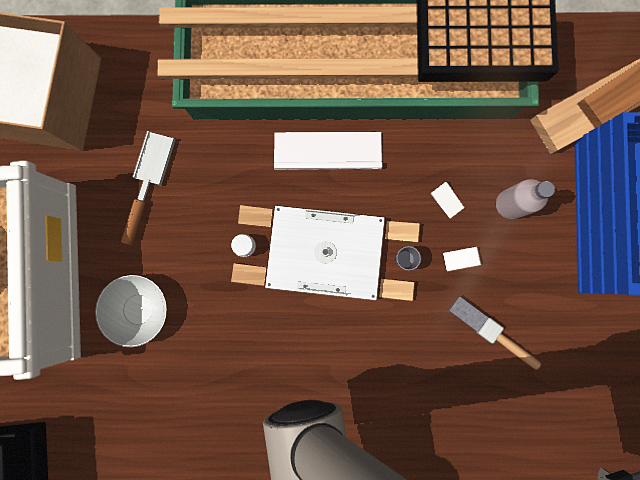

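View pics/scene.png

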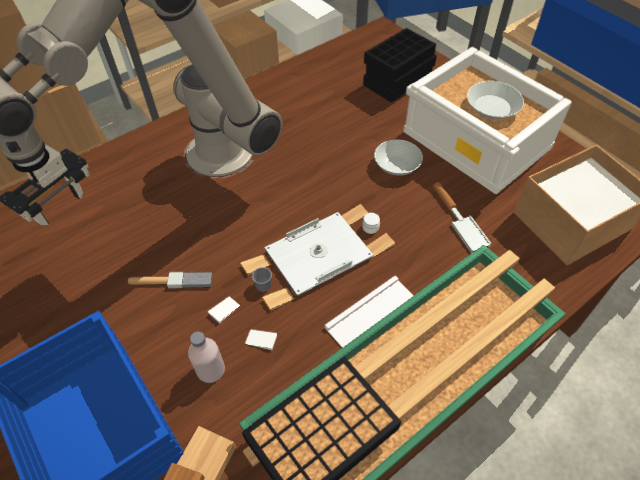

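The top view shows the plate at pixels 265–384 × 206–300. The wooden wedges sit at (249,274) #1, (397,290) #2, (253,216) #3 and (403,231) #4, and the white decoys at (447,199) and (462,259). I'll start moving to corner 2.

>>> jog_arm(series="0.048 -0.036 0 5 0; 0.096 -0.072 0.01 10 0; 0.144 -0.108 0.03 15 0; 0.192 -0.144 0.05 20 0; 0.24 -0.18 0.07 23.8 0", newtons=20)

```text
time_s: 0.98
tcp_pos: [0.333, -0.2564, 0.1742]
tcp_rot: [3.141, -0.001, -0.111]
ft_force: [0.1, -1.0, -0.0]
gripper_width: 0.0464
gripper_force: 0.0
```

```bash
cat >> h.py <<'E'
def to(x,y,z):
    from scipy.spatial.transform import Rotation as Ro
    s=ctrl.sense(); R=Ro.from_euler("xyz",s["tcp_rot"]).as_matrix()
    return np.round(R.T@(np.array([x,y,z])-s["tcp_pos"]),4)
C=np.array([.522,.0013]); ex=np.array([.994,-.107]); ey=np.array([.107,.994])
def pl(a,b): return C+a*ex+b*ey
E
python3 - <<'E'
from h import *
s=ctrl.sense();print(s["tcp_pos"],s["tcp_rot"],s["time_s"],to(*pl(-.062,-.1),.075))
E
```

```text
[ 0.33295044 -0.25637307  0.17419007] [ 3.14073224e+00 -1.04000025e-03 -1.10609827e-01] 0.975 [ 0.0977 -0.1769  0.0991]
```

>>> jog_arm(series="0.025 -0.045 0.01 0 0; 0.05 -0.09 0.02 0 0; 0.075 -0.135 0.04 0 0; 0.098 -0.177 0.06 0 0; 0.098 -0.177 0.07 0 0")

```text
time_s: 1.6
tcp_pos: [0.4494, -0.0899, 0.1035]
tcp_rot: [-3.141, 0.001, -0.103]
ft_force: [-1.2, 0.3, -0.5]
gripper_width: 0.0007
gripper_force: 0.0
```

Run:
```python
from h import *
s=ctrl.sense();print(s["tcp_pos"],s["tcp_rot"],s["time_s"],s["ft_force"],to(*pl(-.062,-.1),.043))
im=save("wrist","pics/w1.png").copy()
for P in [(-.09,-.12),(-.09,.12),(.09,-.12),(-.062,-.1)]:
  print(P,proj("wrist",np.r_[pl(*P),.022]).round())
```

```text
[ 0.44937141 -0.08989336  0.10347063] [-3.14117241e+00  5.96891138e-04 -1.02981248e-01] 1.6 [-1.22673255  0.26483568 -0.50253013] [0.0005 0.0016 0.0605]
(-0.09, -0.12) [[351. 296.]]
(-0.09, 0.12) [[ -6. 291.]]
(0.09, -0.12) [[359. -23.]]
(-0.062, -0.1) [[319. 254.]]
```

View pics/w1.png

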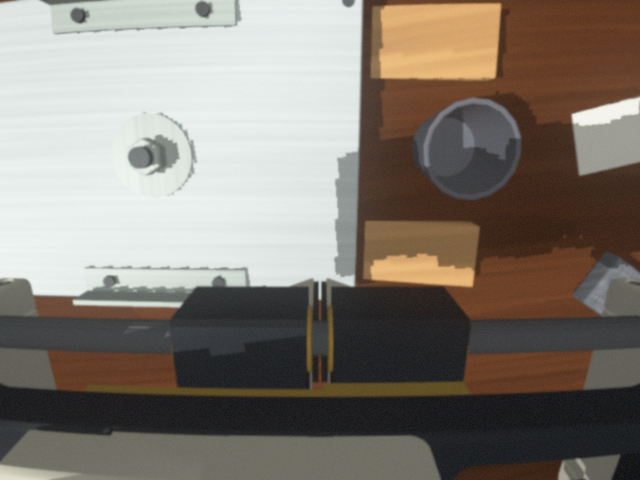

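The wrist view shows the plate's end edge at u≈360 and its near edge at v≈296, within a few pixels of the projection. I'll press corner 2.

>>> jog_arm(series="0 0.001 0.04 0 0; 0 0.001 0.056 0 0; 0 0.001 0.062 0 0; 0 0.001 0.0645 0 0; 0 0.001 0.0665 0 0")

```text
time_s: 2.28
tcp_pos: [0.4488, -0.094, 0.039]
tcp_rot: [3.141, -0.002, -0.108]
ft_force: [-6.1, -0.0, 25.7]
gripper_width: 0.0007
gripper_force: 13.0
```

Corner 2 is stiff (26 N at TCP z 0.039). Next is corner 4.

>>> jog_arm(series="0 0 -0.03 0 0; 0.06 0 -0.03 0 0; 0.122 0 -0.025 0 0; 0.124 0 -0.008 0 0; 0.124 0 -0.004 0 0")

```text
time_s: 2.9
tcp_pos: [0.57, -0.1062, 0.0405]
tcp_rot: [-3.141, 0.004, -0.107]
ft_force: [-0.4, -0.1, -0.7]
gripper_width: 0.0003
gripper_force: 0.0
```

>>> jog_arm(series="0 0 0.001 0 0; 0 0 0.002 0 0; 0 0 0.003 0 0; 0 0 0.004 0 0; 0 0 0.004 0 0")

```text
time_s: 3.52
tcp_pos: [0.5717, -0.1069, 0.0382]
tcp_rot: [3.141, -0.0, -0.108]
ft_force: [-1.1, -0.9, 2.1]
gripper_width: 0.0009
gripper_force: 1.0
```

>>> jog_arm(series="0 0 0.001 0 0; 0 0 0.002 0 0; 0 0 0.003 0 0; 0 0 0.003 0 0; 0 0 0.003 0 0")

```text
time_s: 4.15
tcp_pos: [0.5719, -0.1069, 0.0351]
tcp_rot: [3.141, -0.001, -0.108]
ft_force: [-0.2, -2.0, 4.5]
gripper_width: 0.0003
gripper_force: 2.4
```

Corner 4 rocks: it went 3 mm deeper for only 2.4 N more. I'll lift off and look at wedge 4.

>>> jog_arm(series="0 0 -0.04 0 0; -0.03 0.02 -0.085 0 0; -0.06 0.045 -0.095 0 0; -0.08 0.065 -0.095 0 0; -0.08 0.065 -0.095 0 0")

```text
time_s: 4.78
tcp_pos: [0.4838, -0.163, 0.1296]
tcp_rot: [-3.141, 0.001, -0.11]
ft_force: [0.6, 1.0, 0.5]
gripper_width: 0.0004
gripper_force: 0.0
```

Run:
```python
from h import *
s=ctrl.sense();print(s["tcp_pos"],s["tcp_rot"],s["time_s"],s["ft_force"])
save("wrist","pics/w2.png")
for d in ctrl.silhouettes("wrist","shim_4"):
  r=cv2.minAreaRect(np.argwhere(d["mask"])[:,::-1].astype(np.float32)); b=cv2.boxPoints(r)
  print(round(d["confidence"],2),np.round(d["box"]),back("wrist",b,.008)[:,:2].round(4).tolist(), b.round().tolist())
for d in ctrl.silhouettes("wrist","pot")[:2]: print("pot",d["confidence"],np.round(d["box"]))
```

```text
[ 0.48377564 -0.16300438  0.12964981] [-3.14074022e+00  1.35429364e-03 -1.09883915e-01] 4.775 [0.55728983 0.98453425 0.53704225]
0.96 [260.  84. 369. 148.] [[0.5527, -0.131], [0.5934, -0.1367], [0.5859, -0.2052], [0.545, -0.2019]] [[262.0, 148.0], [262.0, 84.0], [368.0, 84.0], [368.0, 148.0]]
0.9 [420.   2. 514.  58.] [[0.6334, -0.2431], [0.6562, -0.2765], [0.621, -0.3055], [0.5974, -0.2714]] [[421.0, 1.0], [471.0, -41.0], [517.0, 15.0], [468.0, 56.0]]
0.58 [268. 265. 364. 295.] [[0.4684, -0.1223], [0.461, -0.1912], [0.4406, -0.1896], [0.4481, -0.1193]] [[267.0, 267.0], [362.0, 267.0], [362.0, 293.0], [267.0, 293.0]]
0.55 [448. 144. 560. 222.] [[0.526, -0.2531], [0.5362, -0.3303], [0.4942, -0.3422], [0.4839, -0.2618]] [[444.0, 169.0], [553.0, 144.0], [566.0, 202.0], [458.0, 227.0]]
pot 0.77 [290. 177. 379. 259.]
```

View pics/w2.png

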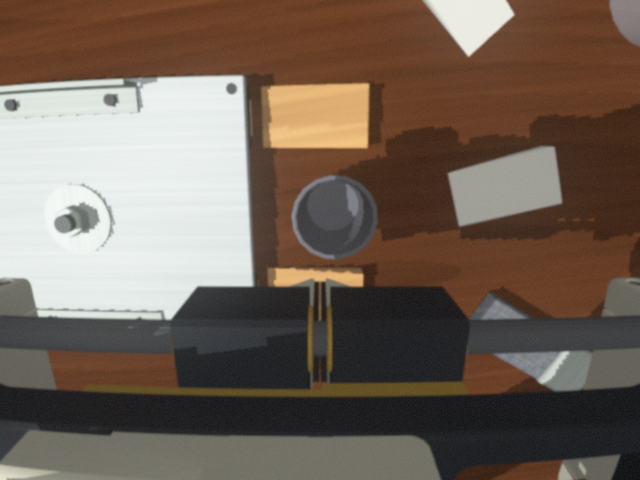

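The wrist view shows wedge 4 at (262–368, 84–148), square to the plate and about 9 mm outside the edge at u≈249. The pot is at (334,217) and the white decoys are clear. I'll move behind the heel.

Run:
```python
from h import *
print(to(*pl(.065,-.227),.021), pl(.065,-.227))
for d in ctrl.look_for("top","sprayer")[:1]:
  b=d["box"]; print(b, back("top",[[b[0],b[3]],[b[0],b[1]]],0))
```

```text
[0.0838 0.0606 0.1085] [ 0.562321 -0.231293]
[499.2, 181.9, 554.6, 219.8] [[ 0.59354696 -0.3853787   0.        ]
 [ 0.67859871 -0.38828974  0.        ]]
```

>>> jog_arm(series="0.04 0.03 0 0 0; 0.084 0.061 0.01 0 0; 0.084 0.061 0.05 0 0; 0.084 0.061 0.09 0 0; 0.084 0.061 0.095 0 0", newtons=40)

```text
time_s: 5.6
tcp_pos: [0.5608, -0.2306, 0.0316]
tcp_rot: [-3.139, 0.006, -0.107]
ft_force: [0.5, -0.1, 0.2]
gripper_width: 0.0003
gripper_force: 0.0
```

Run:
```python
from h import *
s=ctrl.sense();print(s["tcp_pos"],s["tcp_rot"],s["ft_force"],to(*pl(.065,-.227),.021))
print(proj("wrist",np.r_[pl(.065,-.227),.004]))
save("scene","pics/s2.png"); im=save("wrist","pics/w3.png")
a=cv2.imread("pics/s2.png")[200:360,170:410]; cv2.imwrite("pics/s2c.png",cv2.resize(a,(720,480)))
```

```text
[ 0.56075354 -0.23059099  0.03155376] [-3.13877833  0.00619388 -0.10659079] [ 0.46184357 -0.10314064  0.15475908] [0.0017 0.0006 0.0105]
[[319.85302769 287.58157322]]
```

View pics/w3.png

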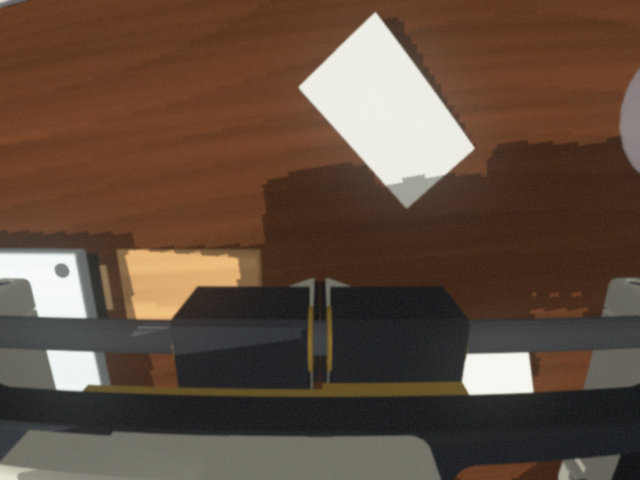

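View pics/s2c.png

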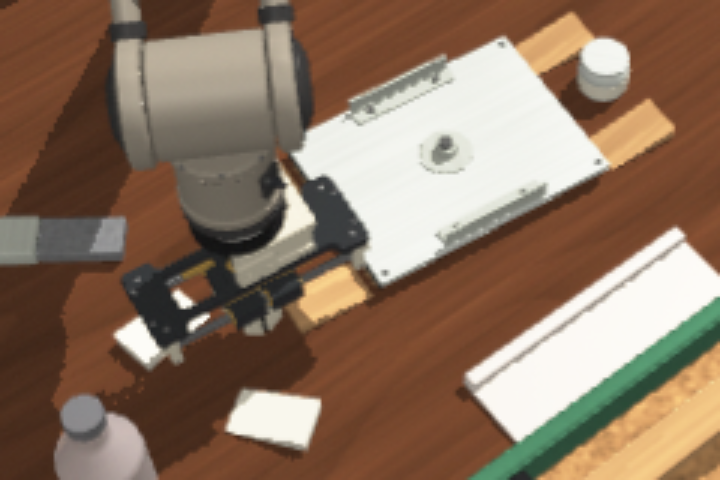

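The wrist and scene views show the fingers just outside wedge 4's heel (u≈262) and clear of the decoys. I'll lower and push gently.

>>> jog_arm(series="0.001 0 0.005 0 0; 0.001 0 0.011 0 0; 0.001 -0.003 0.011 0 0; 0.001 -0.006 0.011 0 0; 0.001 -0.009 0.011 0 0")

```text
time_s: 6.32
tcp_pos: [0.5642, -0.2233, 0.0242]
tcp_rot: [3.141, -0.0, -0.108]
ft_force: [-0.0, -0.1, -0.4]
gripper_width: 0.0005
gripper_force: 0.0
```

>>> jog_arm(series="0 -0.004 0 0 0; 0 -0.008 0 0 0; 0 -0.012 0 0 0; 0 -0.016 0 0 0; 0 -0.02 0 0 0")

```text
time_s: 6.95
tcp_pos: [0.5663, -0.2035, 0.024]
tcp_rot: [3.141, -0.0, -0.108]
ft_force: [0.0, -0.2, 0.4]
gripper_width: 0.0002
gripper_force: 0.3
```

>>> jog_arm(series="0 0 0.002 0 0; 0 -0.003 0.003 0 0; 0 -0.006 0.003 0 0; 0 -0.009 0.003 0 0; 0 -0.012 0.003 0 0")

```text
time_s: 7.58
tcp_pos: [0.5689, -0.1936, 0.0227]
tcp_rot: [3.139, -0.004, -0.108]
ft_force: [-0.9, -5.3, 9.0]
gripper_width: 0.0002
gripper_force: 4.9
```

Run:
```python
from h import *
for n in ("wrist","top"):
  ctrl.read_camera(n)
  for d in ctrl.silhouettes(n,"shim_4")[:7]:
    r=cv2.minAreaRect(np.argwhere(d["mask"])[:,::-1].astype(np.float32)); b=cv2.boxPoints(r)
    w=back(n,b,.01)[:,:2]-C
    print(n,round(d["confidence"],2),np.round(d["box"]),np.c_[w@ex,w@ey].round(3).tolist())
s=ctrl.sense(); w=s["tcp_pos"][:2]-C; print(w@ex,w@ey,s["tcp_pos"])
save("scene","pics/s3.png")
a=cv2.imread("pics/s3.png")[220:340,200:380]; cv2.imwrite("pics/s3c.png",cv2.resize(a,(720,480),interpolation=2))
```

```text
wrist 0.92 [137. 260. 290. 315.] [[0.087, -0.111], [0.089, -0.176], [0.064, -0.176], [0.061, -0.108]]
wrist 0.92 [393.  19. 564. 219.] [[0.155, -0.215], [0.184, -0.25], [0.138, -0.299], [0.105, -0.263]]
wrist 0.55 [464. 350. 590. 391.] [[0.042, -0.256], [0.042, -0.32], [0.018, -0.326], [0.019, -0.259]]
top 0.84 [229. 264. 265. 284.] [[-0.084, 0.196], [-0.045, 0.195], [-0.046, 0.123], [-0.086, 0.123]]
top 0.63 [381. 284. 393. 296.] [[-0.084, -0.127], [-0.054, -0.128], [-0.054, -0.146], [-0.084, -0.145]]
0.06748985252698068 -0.18843536462991645 [ 0.56894651 -0.1933264   0.02264188]
```

View pics/s3c.png

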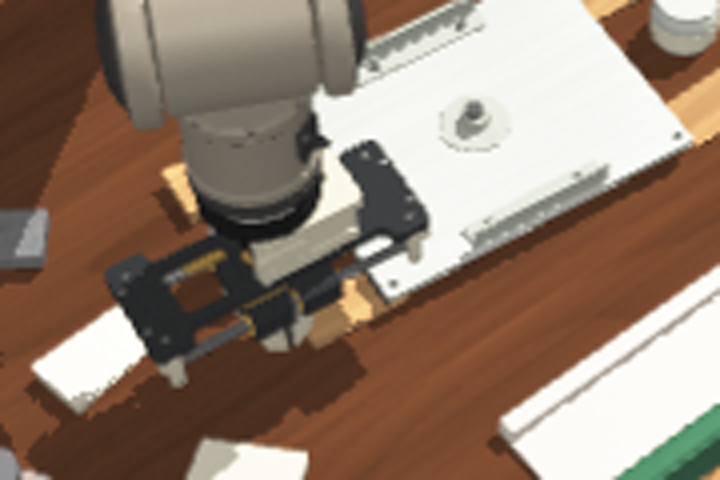

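>>> jog_arm(series="0 0 -0.001 0 0; 0 0.001 -0.002 0 0; 0 0.001 -0.002 0 0; 0 0 -0.002 0 0; 0 0 -0.002 0 0")

```text
time_s: 8.45
tcp_pos: [0.5674, -0.1916, 0.0228]
tcp_rot: [3.142, 0.0, -0.107]
ft_force: [0.2, -2.7, 1.4]
gripper_width: 0.0003
gripper_force: 1.1
```

>>> jog_arm(series="0 -0.001 0 0 0; 0 -0.002 0 0 0; 0 -0.003 0 0 0; 0 -0.004 0 0 0; 0 -0.005 0 0 0")

```text
time_s: 9.07
tcp_pos: [0.5681, -0.1877, 0.023]
tcp_rot: [3.14, -0.001, -0.107]
ft_force: [-0.9, -7.0, 0.7]
gripper_width: 0.0009
gripper_force: 3.1
```

>>> jog_arm(series="0 -0.001 0 0 0; 0 -0.002 0 0 0; 0 -0.003 0 0 0; 0 -0.004 0 0 0; 0 -0.004 0 0 0")

```text
time_s: 9.7
tcp_pos: [0.569, -0.1852, 0.0234]
tcp_rot: [3.138, -0.002, -0.108]
ft_force: [-1.4, -11.0, 1.1]
gripper_width: 0.0002
gripper_force: 4.4
```

>>> jog_arm(series="0 -0.001 0 0 0; 0 -0.002 0 0 0; 0 -0.003 0 0 0; 0 -0.003 0 0 0; 0 -0.003 0 0 0")

```text
time_s: 10.32
tcp_pos: [0.5695, -0.183, 0.0237]
tcp_rot: [3.137, -0.003, -0.108]
ft_force: [-1.2, -13.8, 2.1]
gripper_width: 0.0004
gripper_force: 5.6
```

>>> jog_arm(series="0 -0.001 0 0 0; 0 -0.001 0 0 0; 0 -0.001 0 0 0; 0 0.004 0 0 0; 0 0.03 0 0 0")

```text
time_s: 10.95
tcp_pos: [0.5652, -0.2081, 0.0226]
tcp_rot: [-3.14, 0.002, -0.106]
ft_force: [0.5, 0.3, 0.8]
gripper_width: 0.0006
gripper_force: 0.0
```

>>> jog_arm(series="0 0.003 -0.03 0 0; -0.02 0 -0.06 0 0; -0.06 -0.01 -0.1 0 0; -0.08 -0.03 -0.1 0 0; -0.08 -0.03 -0.1 0 0")

```text
time_s: 11.58
tcp_pos: [0.4881, -0.1695, 0.1231]
tcp_rot: [-3.14, 0.001, -0.106]
ft_force: [-0.2, -0.0, -0.2]
gripper_width: 0.0005
gripper_force: 0.0
```

Run:
```python
from h import *
save("wrist","pics/w4.png")
for d in ctrl.silhouettes("wrist","shim_4")[:7]:
    r=cv2.minAreaRect(np.argwhere(d["mask"])[:,::-1].astype(np.float32)); b=cv2.boxPoints(r)
    w=back("wrist",b,.012)[:,:2]-C
    print(round(d["confidence"],2),np.round(d["box"]),np.c_[w@ex,w@ey].round(3).tolist())
s=ctrl.sense();print(s["tcp_pos"],s["tcp_rot"],s["time_s"],to(*pl(.062,-.1),.05))
```

```text
0.73 [413.   0. 510.  65.] [[0.138, -0.231], [0.164, -0.261], [0.13, -0.295], [0.104, -0.264]]
0.7 [259. 275. 353. 287.] [[-0.038, -0.133], [-0.038, -0.199], [-0.044, -0.199], [-0.044, -0.133]]
0.7 [237.  91. 307. 156.] [[0.087, -0.124], [0.087, -0.167], [0.047, -0.168], [0.046, -0.123]]
0.69 [441. 153. 556. 235.] [[0.033, -0.254], [0.05, -0.328], [0.009, -0.344], [-0.009, -0.268]]
0.21 [  0.  80. 244. 357.] [[0.094, 0.043], [0.092, -0.125], [-0.1, -0.121], [-0.114, 0.084]]
[ 0.48966407 -0.17116208  0.12278327] [-3.14145055e+00 -1.19580696e-04 -1.07132598e-01] 11.675 [ 0.0757 -0.0749  0.0728]
```

View pics/w4.png

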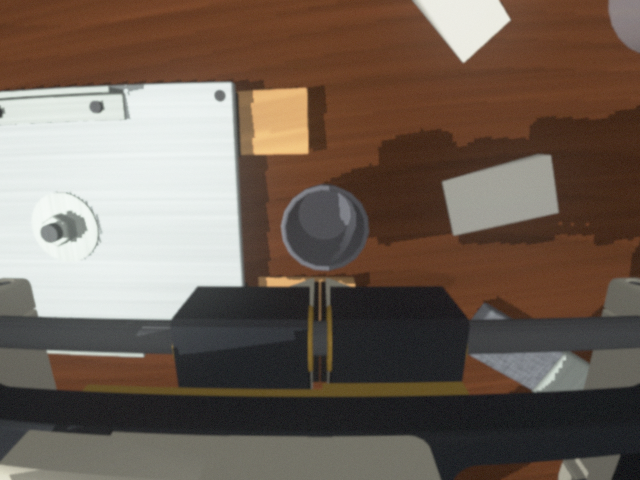

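The wrist view shows wedge 4 under the plate, square to it, with the heel at u≈307 (about 23 mm inside). The other items are undisturbed. I'll re-press corner 4.

>>> jog_arm(series="0.03 -0.03 0 0 0; 0.076 -0.075 0.02 0 0; 0.076 -0.075 0.06 0 0; 0.076 -0.075 0.073 0 0; 0.076 -0.075 0.078 0 0")

```text
time_s: 12.3
tcp_pos: [0.5725, -0.1054, 0.044]
tcp_rot: [-3.141, 0.002, -0.108]
ft_force: [0.1, -0.1, 0.9]
gripper_width: 0.0003
gripper_force: 0.0
```

>>> jog_arm(series="0 0 0.003 0 0; 0 0 0.005 0 0; 0 0 0.0065 0 0; 0 0 0.0065 0 0; 0 0 0.0065 0 0")

```text
time_s: 12.92
tcp_pos: [0.5733, -0.1053, 0.0399]
tcp_rot: [3.141, -0.002, -0.108]
ft_force: [-1.9, -0.8, 6.1]
gripper_width: 0.0005
gripper_force: 3.1
```

Stiff now: 6 N at z 0.0399. I'll hold slightly firmer, then retreat.

>>> jog_arm(series="0 0 0.0005 0 0; 0 0 0.0005 0 0; 0 0 0.0005 0 0; 0 0 0.0005 0 0; 0 0 0.0005 0 0")

```text
time_s: 13.55
tcp_pos: [0.5733, -0.1053, 0.0399]
tcp_rot: [3.141, -0.002, -0.108]
ft_force: [-3.1, 0.0, 9.6]
gripper_width: 0.0006
gripper_force: 4.8
```

>>> jog_arm(series="0 0 -0.02 0 0; 0 0 -0.06 0 0; -0.03 0.02 -0.09 0 0; -0.06 0.045 -0.095 0 0; -0.08 0.065 -0.095 0 0")

```text
time_s: 14.18
tcp_pos: [0.4855, -0.1616, 0.1344]
tcp_rot: [3.141, -0.002, -0.108]
ft_force: [-0.1, -1.2, -0.3]
gripper_width: 0.0001
gripper_force: 0.0
```

Run:
```python
from h import *
ctrl.read_camera("wrist")
for d in ctrl.silhouettes("wrist","shim_4")[:4]:
    r=cv2.minAreaRect(np.argwhere(d["mask"])[:,::-1].astype(np.float32)); b=cv2.boxPoints(r)
    w=back("wrist",b,.012)[:,:2]-C
    print(round(d["confidence"],2),np.c_[w@ex,w@ey].round(3).tolist())
```

```text
0.86 [[0.03, -0.253], [0.047, -0.327], [0.006, -0.343], [-0.011, -0.266]]
0.72 [[0.084, -0.123], [0.085, -0.166], [0.044, -0.167], [0.043, -0.122]]
0.69 [[-0.041, -0.131], [-0.041, -0.199], [-0.055, -0.199], [-0.055, -0.13]]
0.68 [[0.137, -0.229], [0.162, -0.261], [0.126, -0.295], [0.1, -0.263]]
```

```bash
python3 -c "
from rig import ctrl
print(ctrl.close_job())"
```

```text
the job is handed in; nothing more can be done
None
```

I handed the job in; the judge returned no verdict. Corner 4 (far right) was the one that rocked: its wedge is jammed about 23 mm under the foot, and the corner held at 9.6 N without dipping; I never pressed corners 1 and 3.

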